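# Load a sample jar on the part-present switch and latch its keeper

## Task

Put the blue-lidded sample jar, lid outward, into the leaning cradle so that its base stands on the brass sensing pin, and let go of it. Then swing the sprung keeper bar over the lid and press it down until the spring catch snaps over its end, so that the bar stays down by itself and the jar keeps the pin pressed in. Leave the other two jars and the tin standing where they are.

Things in the scene. Friction and masses are not known exactly. Their poses are not given: they have to be found in the camera images.
- cradle: Fixed grey/aluminium jar cradle on a 175 x 84 mm base plate. Origin on the worktop under the base's middle; x to its rear (hinge side), y left, z up. The jar leans 30 degrees towards the front (-x) in a white vee trough, open to the rear-upper side, that backs the first 57 mm of its length. Both sides (y) of the jar are free for fingers: nothing but the foot plate is wider than 26 mm off its axis.
- seat (a point): Centre of the foot plate's face, 27 mm behind the cradle's origin, 52 mm up. Axes of the leaning seat: z (w) = jar axis, base to lid, (-0.5,0,0.866) in the cradle's frame; x (u) = (0.866,0,0.5), to the rear and up; y the cradle's. A jar touching the trough lies within 2 mm of this z axis. The pin stands 8 mm out here: a resting jar's base is at z = 8 mm, its lid ends at 81 mm.
- pin (a joint): Brass sensing pin (12 mm wide button) in the middle of the foot plate: 0 = fully out (8 mm), grows as it is pressed, 0.008 = flush. Spring: 1.8 N at 0, 3.8 N at 0.008, more than the jar's weight, so the jar alone does not press it; the latched keeper holds it about 0.005 to 0.006 in.
- keeper (a joint): Sprung keeper bar: 0 = open (rest), 1.74 = down and latched, 1.795 = stop. It swings about the cradle's y axis at keeper_hinge, forward (-u) then down (-w) on to the lid. 12 mm wide, 6 mm thick, reaches 117 mm from the hinge. Open it leans 10 degrees rearward of w; latched it lies along -u, top face at seat z = 85 mm. Spring 0.04 (open) to 0.17 N m; the last push takes 4 to 12 N at the pad.
- keeper_hinge (a point): Hinge axis of the keeper bar, middle of the bar; in the seat's axes 68 mm along x and 82 mm along z.
- keeper_pad (a point): Middle of the outer face of the red thumb pad (30 mm along the bar x 24 mm wide) on the keeper bar, 93 mm from the hinge, 6 mm off the bar's centre line: the place to push, from the rear at first, then from above (along -w).
- bolt (a joint): Sloped spring catch in the black housing at the cradle's front (seat x = -44 to -74 mm, z = 76 to 100 mm): 0 = out, grows to 0.009 as it is pushed to the front. The bar's end pushes it back on its way down (the last 0.1 rad); it snaps out over the bar's end when the bar is pressed to 1.745 to 1.77 rad, and then holds it at about 1.74.
- blue_jar: Sample jar with blue screw lid and brown contents, round, 56 mm wide, 73 mm tall (lid: top 14 mm), closed, about 0.12 kg. Origin: centre of its underside, z along its axis to the lid.
- white_jar: Sample jar with white lid, 56 mm wide, 76 mm tall; a bystander. Origin: centre of its underside.
- red_jar: Sample jar with red lid, 56 mm wide, 76 mm tall; a bystander. Origin: centre of its underside.
- tin: Open aluminium tin, 60 mm wide, 26 mm tall; a bystander. Origin: centre of its underside.
- dissecting_microscope: Fixed black microscope standing to the right of the cradle, an obstacle 0.33 m tall: go round or over it. Round foot 170 mm wide; its eyepieces lean out towards the robot. Origin: on the worktop under its middle.
Not all that is in view belongs to the job. There is more than one size of the blue_jar; the job needs the largest.

How it is judged:
On the way, in this order (a step that is already met when the one before it is completed fails the run):
1. the blue-lidded jar stands in the cradle on the pin, let go, with the keeper still open (angle between the z axis of blue_jar and the z axis of seat, either way round below 0.12 rad and x of blue_jar in the frame of seat between -0.008 and 0.008 m and y of blue_jar in the frame of seat between -0.008 and 0.008 m and z of blue_jar in the frame of seat between -0.003 and 0.011 m and value of joint keeper below 0.5 rad and contact force between the fingers and blue_jar below 0.1 N), for 0.2 s.
2. the keeper is down and latched, with the pin pressed in (value of joint keeper above 1.715 rad and value of joint bolt below 0.003 m and value of joint pin above 0.004 m), for 0.2 s.
At the end, for the whole second after the job is handed in: The blue-lidded jar stands on the pin, within 8 mm of the seat's axis and 7 degrees of its lean; the catch alone holds the keeper down (joint over 1.715 rad, catch out to within 3 mm); the pin is pressed in over 4 mm; nothing else was moved over 30 mm (all of step 2 and angle between the z axis of blue_jar and the z axis of seat, either way round below 0.12 rad and x of blue_jar in the frame of seat between -0.008 and 0.008 m and y of blue_jar in the frame of seat between -0.008 and 0.008 m and z of blue_jar in the frame of seat between -0.003 and 0.005 m and linear speed of blue_jar below 0.02 m/s); the robot touches nothing.
It fails at once if another jar or the tin is pushed away more than 30 mm or tipped (distance of any of white_jar, red_jar, tin from where it was at the start of the episode above 0.03 m or angle between any of white_jar, red_jar, tin's own z axis and vertical above 0.4 rad).
It also fails if it takes over 59 s, if anything falls off the work surface, if the arm or the gripper's body presses on something with over 40 N, if the wrist force passes 120 N, or if a joint passes its speed limit or range.

## Robot

A 7-joint arm with a two-finger parallel gripper is mounted at the origin on a cart in front of the work surface, level with it; the furniture and walls round the work are solid. World frame = base frame: x ahead of the robot, y to its left, z up, the work surface at z = 0. Lengths are in m, angles in rad, forces in N, time in s.
With the tool pointing down it reaches from about 0.425 to 0.925 m from the base axis. Payload 6.8 kg.
Tool frame: the origin (TCP) lies at the very end of the fingers, on their centre line; the grasp point (between the pads) lies 19 mm behind it (bot.grip_depth is the distance from the TCP to the grasp point, in m); z points along the fingers, y is the direction in which the jaws open and shut (so a half turn about z gives the same grasp; the last joint's range is limited). The gripper opens to 85 mm and grips with 20 to 120 N. Pads are 22 mm wide; open, the fingers measure 114 mm over their backs; the gripper's body (76 mm by 85 mm) begins 54 mm behind the grasp point. The pads swing forward as they close: fully open they stand 13 mm farther back than shut.
Start: joints at [1.109, 0.477, 0.022, 1.555, -0.011, 1.109, -0.083], TCP at [0.234, -0.633, 0.231] pointing down, gripper open.
Joint ranges: [-2.96, 2.96], [-0.34, 2.1], [-1.41, 1.46], [0.24, 2.44], [-1.37, 4.51], [0.17, 1.92], [-2.96, 2.96]. Speed limits (rad/s): [2.39, 2.39, 3.14, 3.14, 3.14, 3.14, 3.14].

## Interface

Orientations are given as a unit quaternion [w, x, y, z].
In Python, from station import bot gives the robot as it stands.
- The arm moves only by the tool step_arm, never from a script. Its argument "increments" is a list of rows, each a list of 7 numbers: the shift along the world's x, y, z in m, then the turn, a rotation vector about the world's x, y, z in degrees, then the gripper command: -1 is fully open, 1 is shut, values between are in proportion. In form: [[dx, dy, dz, rx, ry, rz, fingers], ...]. A call has 1 to 10 rows; each row is the pose to reach, as a shift and turn from the pose commanded when the call began; what a row does not reach only later rows make up. A row lasts 1/12 s, in which the tool goes at most 41.7 mm and 7.16 degrees, less where a joint would pass 70% of its speed; a pose out of reach is approached as far as the arm can. A call with a gripper value outside its range is refused whole. The fingers move at their own pace and stop on an object; "force" is the grip in N (left out, the last holds). Time passes only in rows, so rows that repeat a pose let the fingers close. It gives the time, the measured TCP pose, the force and the opening at its end, in the units of the state.
- bot.get_obs(): the state, without advancing time (a new reading comes with each control period).
- bot.read_camera(name): name is "side" or "top" or "wrist"; returns a dict with "color" (400x640x3 uint8, red, green, blue), "intrinsics" (3x3 intrinsics, pixels), "extrinsics" (4x4, takes a point from camera to world coordinates). Camera axes: x right, y up, looking along -z (the intrinsics and any distortion apply to the point x, -y, -z); pixel columns grow to the right and rows downward; lengths in m; the calibration is good to about 2 mm. A picture is of the moment at which its call begins. There is no depth.
- bot.hand_in(): hands the job in, once; it reports no verdict.
Trained networks look in the newest picture that a camera, given by its name, has taken for a name from the list of things; names that differ only in an ending like _2 or _b are one class to them, and where a whole thing is asked for, a point or a joint stands for the part that bears it (a point fixed in the world has none). Each returns a list of dicts, best first, with "conf" (0 to 1); they miss things now and then, are a little off and sometimes report something else, mostly with a low value. They report only what shows in the picture. A call takes as long as a camera call. They do not tell look-alikes from the thing itself.
- bot.recognise(thing, camera): "location" ([column, row] as shares, 0 to 1, of the picture: columns of its width, rows of its height, amid what is visible of it).
- bot.place_of(thing, camera): "location" ([column, row] as shares, 0 to 1, of the picture: columns of its width, rows of its height: a listed point, or the origin of a listed thing).
The state is a dict: "t": time; "q": joint angles; "joint_vel": joint speeds; "joint_torque": joint torques, N m; "eef_pos": TCP position; "tool_rot": TCP orientation; "contact_force": force on the tool from outside, world axes, zero at the start; "torque": the same for the moment, N m; "gripper_width": opening from 0.0 (shut) to 1.0 (fully open).
Only numpy, scipy, OpenCV 4.12 (cv2) and the standard library are available. Lean on these libraries where they do the work, as an engineer would, in place of code of your own. Each camera call takes 0.05 s, during which the arm holds its last target.

## Working session

There is one attempt and no reset: what is moved stays moved. The work goes in short steps, Python scripts to look and compute and a tool call to move; the robot and the scene stay as the last step left them, time stands still between calls to the robot, and variables do not carry over. Pictures are saved under pics/ and viewed, and the job is handed in when it is done.

Besides the shell and the picture viewer there is one more tool, called after "Emit:" as a command line: name --pt "numbers of a row" for each row, then --argument value for the rest. step_arm: Moves the arm, as the interface text tells. Its arguments: {"type":"object","properties":{"increments":{"type":"array","items":{"type":"array","items":{"type":"number"}}},"force":{"type":"number"}},"required":["increments"]}

```bash
ls; mkdir -p pics; python3 - <<'E'
from station import bot
import cv2
o=bot.get_obs();print({k:o[k] for k in('t','eef_pos','tool_rot','gripper_width','contact_force')})
for c in('side','top','wrist'):
    r=bot.read_camera(c);cv2.imwrite(f'pics/{c}0.png',r['color'][:,:,::-1])
    print(c,r['intrinsics'].tolist(),r['extrinsics'].round(4).tolist(),[k for k in r])
    for th in('blue_jar','white_jar','red_jar','tin','cradle','seat','keeper_hinge','keeper_pad','dissecting_microscope'):
        p=bot.place_of(th,c);print(th,[(round(d['conf'],2),round(d['location'][0]*640),round(d['location'][1]*400)) for d in p])
E
```

```text
pics
{'t': 0.0, 'eef_pos': array([ 0.23365103, -0.63264638,  0.23032827]), 'tool_rot': array([-8.84451024e-04,  9.84395015e-01,  1.75970520e-01, -2.19617463e-04]), 'gripper_width': 0.9986551003446846, 'contact_force': array([-0.85236572, -0.05798608,  0.9711244 ])}
side [[391.19638052677493, 0.0, 324.771417227298], [0.0, 391.19638052677493, 196.81555152834127], [0.0, 0.0, 1.0]] [[-0.8208, 0.2205, -0.5269, -0.1292], [-0.5708, -0.2825, 0.7709, 1.1085], [0.0211, 0.9336, 0.3578, 0.6143], [0.0, 0.0, 0.0, 1.0]] ['color', 'intrinsics', 'extrinsics']
blue_jar [(0.96, 246, 327), (0.94, 305, 284), (0.94, 275, 307), (0.21, 321, 265)]
white_jar [(0.56, 396, 203), (0.42, 307, 221)]
red_jar [(0.8, 320, 264)]
tin [(0.46, 390, 218), (0.42, 315, 242)]
cradle [(0.65, 312, 238), (0.36, 305, 167)]
seat [(0.88, 303, 224)]
keeper_hinge [(0.55, 303, 191)]
keeper_pad [(0.52, 307, 168), (0.5, 315, 236)]
dissecting_microscope []
top [[362.6438914261538, 0.0, 318.1141347530227], [0.0, 362.6438914261538, 202.72645727475305], [0.0, 0.0, 1.0]] [[-0.1024, 0.9731, -0.2062, 0.2749], [-0.9947, -0.1009, 0.0179, 0.1393], [-0.0034, 0.2069, 0.9784, 1.3302], [0.0, 0.0, 0.0, 1.0]] ['color', 'intrinsics', 'extrinsics']
blue_jar [(0.57, 194, 246), (0.56, 250, 244), (0.53, 216, 242)]
white_jar [(0.8, 435, 208)]
red_jar [(0.57, 280, 229)]
tin [(0.53, 400, 221)]
cradle [(0.76, 312, 198)]
seat [(0.95, 308, 190), (0.68, 279, 229)]
keeper_hinge [(0.63, 306, 176)]
keeper_pad [(0.65, 307, 190), (0.55, 309, 176)]
dissecting_microscope []
wrist [[277.4252307022607, 0.0, 320.8294615534057], [0.0, 277.4252307022607, 197.7179845720525], [0.0, 0.0, 1.0]] [[0.3463, 0.8912, 0.2928, 0.3098], [-0.9381, 0.329, 0.1081, -0.6045], [0.0, -0.3122, 0.95, 0.3737], [0.0, 0.0, 0.0, 1.0]] ['color', 'intrinsics', 'extrinsics']
blue_jar []
white_jar []
red_jar []
tin []
cradle []
seat []
keeper_hinge []
keeper_pad []
dissecting_microscope []
```

View pics/side0.png

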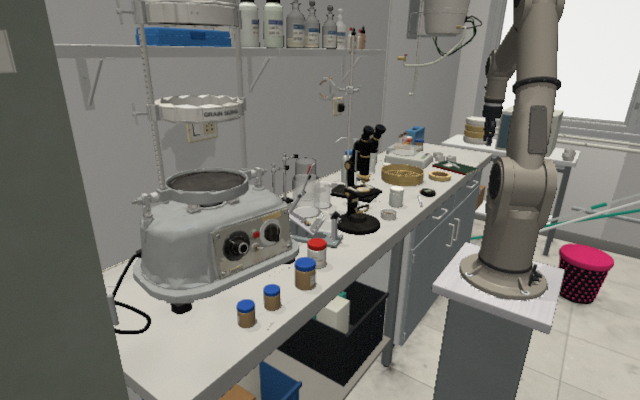

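View pics/top0.png

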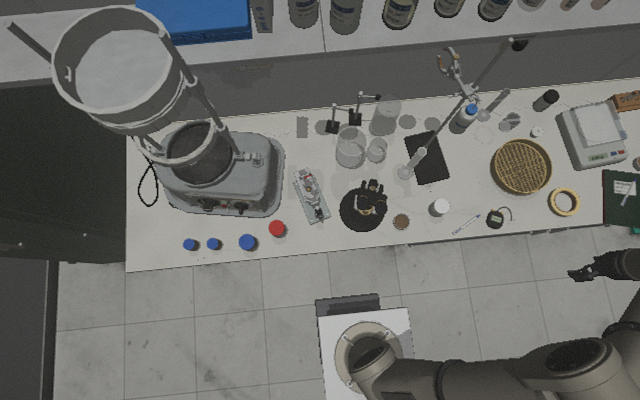

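```bash
cat > h.py <<'E'
import numpy as np,cv2
from station import bot
def cam(c):
    r=bot.read_camera(c);return r
def ray(r,uv):
    K=r['intrinsics'];E=r['extrinsics']
    d=np.array([(uv[0]-K[0,2])/K[0,0],-(uv[1]-K[1,2])/K[1,1],-1.]);d=E[:3,:3]@d
    return E[:3,3],d/np.linalg.norm(d)
def onz(r,uv,z):
    o,d=ray(r,uv);return o+d*(z-o[2])/d[2]
def proj(r,P):
    E=r['extrinsics'];K=r['intrinsics'];P=np.atleast_2d(P);p=(P-E[:3,3])@E[:3,:3]
    return np.c_[K[0,0]*p[:,0]/-p[:,2]+K[0,2],K[1,1]*-p[:,1]/-p[:,2]+K[1,2]]
def tri(rays):
    A=np.zeros((3,3));b=np.zeros(3)
    for o,d in rays:
        M=np.eye(3)-np.outer(d,d);A+=M;b+=M@o
    return np.linalg.solve(A,b)
def crop(r,x0,y0,x1,y1,s,name):
    im=cv2.resize(r['color'][y0:y1,x0:x1,::-1],None,fx=s,fy=s,interpolation=cv2.INTER_CUBIC);cv2.imwrite('pics/'+name,im)
E
python3 - <<'E'
from h import *
S=cam('side');T=cam('top')
crop(S,210,140,360,340,3,'sc1.png');crop(T,170,140,450,270,2.8,'tc1.png')
def loc(th):
    for c in(0,):
        pass
for n,s,t in(('blue',(305,284),(250,244)),('red',(320,264),(280,229)),('white',(396,203),(435,208)),('tin',(390,218),(400,221)),('seat',(303,224),(308,190)),('hinge',(303,191),(306,176)),('pad',(307,168),(307,190)),('cradle',(312,238),(312,198))):
    print(n,tri([ray(S,s),ray(T,t)]).round(3),onz(S,s,0).round(3),onz(T,t,0).round(3))
E
```

```text
blue [0.428 0.379 0.005] [0.433 0.373 0.   ] [0.427 0.379 0.   ]
red [0.467 0.263 0.001] [0.462 0.261 0.   ] [0.471 0.265 0.   ]
white [ 0.486 -0.314  0.011] [ 0.494 -0.342  0.   ] [ 0.49  -0.317  0.   ]
tin [ 0.45  -0.182 -0.001] [ 0.445 -0.183  0.   ] [ 0.455 -0.18   0.   ]
seat [0.602 0.152 0.051] [0.679 0.066 0.   ] [0.608 0.148 0.   ]
hinge [0.614 0.149 0.169] [ 0.896 -0.215  0.   ] [0.663 0.15  0.   ]
pad [0.563 0.161 0.255] [ 1.101 -0.514  0.   ] [0.608 0.152 0.   ]
cradle [0.579 0.138 0.001] [0.584 0.137 0.   ] [0.576 0.136 0.   ]
```

View pics/sc1.png

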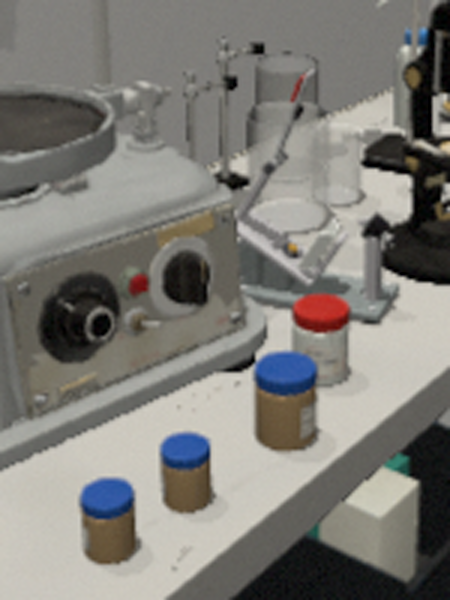

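View pics/tc1.png

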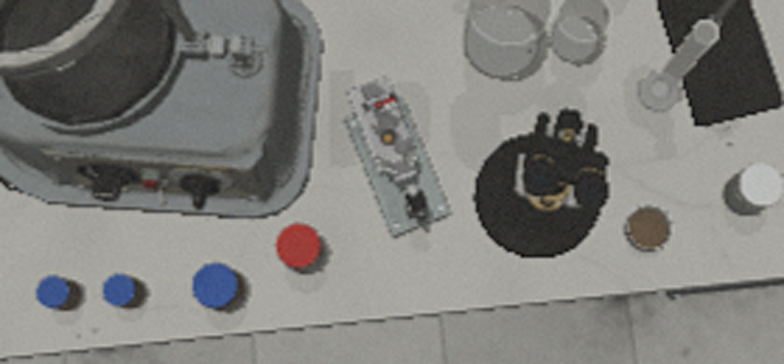

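```bash
cat >> h.py <<'E'
u_=np.array([.866,0,.5]);w_=np.array([-.5,0,.866]);seat_=np.array([.027,0,.052])
hinge_=seat_+.068*u_+.082*w_
def bar(th): # dir, normal(outer)
    a=np.radians(10)-th; d=w_*np.cos(a)+u_*np.sin(a); n=u_*np.cos(a)-w_*np.sin(a); return d,n
def pad(th):
    d,n=bar(th);return hinge_+.093*d+.006*n
def toW(p,P):
    c,s=np.cos(p[2]),np.sin(p[2]);R=np.array([[c,-s,0],[s,c,0],[0,0,1]]);return np.atleast_2d(P)@R.T+[p[0],p[1],0]
E
cat > fit.py <<'E'
from h import *
from scipy.optimize import least_squares
S=cam('side');T=cam('top')
pts={'seat':seat_,'hinge':hinge_,'pad':pad(0),'cradle':np.zeros(3)}
ob=[(S,'seat',303,224),(S,'hinge',303,191),(S,'pad',307,168),(S,'cradle',312,238),(T,'seat',308,190),(T,'hinge',306,176),(T,'pad',308,176),(T,'cradle',312,198)]
f=lambda p:np.concatenate([proj(r,toW(p,pts[n]))[0]-[a,b] for r,n,a,b in ob])
q=least_squares(f,[.58,.138,.35],loss='soft_l1',f_scale=2);print(q.x,f(q.x).round(1).reshape(-1,2).tolist())
p=q.x
for r,n,box,s in((S,'s',(270,140,350,250),7),(T,'t',(280,160,345,235),8)):
    im=cv2.resize(r['color'][box[1]:box[3],box[0]:box[2],::-1],None,fx=s,fy=s,interpolation=cv2.INTER_CUBIC)
    P=lambda X:((proj(r,toW(p,X))-box[:2]+.5)*s).astype(int)
    for z in(0,.006):
        cv2.polylines(im,[P([[.0875,.042,z],[.0875,-.042,z],[-.0875,-.042,z],[-.0875,.042,z]])],True,(0,0,255),1)
    for X in pts.values(): cv2.circle(im,tuple(map(int,P(X)[0])),3,(0,255,0),1)
    cv2.line(im,*[tuple(map(int,P(X)[0])) for X in(hinge_,hinge_+.117*bar(0)[0])],(255,0,255),1)
    cv2.imwrite(f'pics/fit_{n}.png',im)
E
python3 fit.py
```

```text
[0.57630057 0.1397273  0.21022599] [[3.3, -0.3], [-1.5, 3.0], [1.9, 1.2], [1.4, 1.0], [0.4, -2.1], [-0.1, -0.7], [-0.6, -1.1], [-1.0, -0.1]]
```

View pics/fit_s.png

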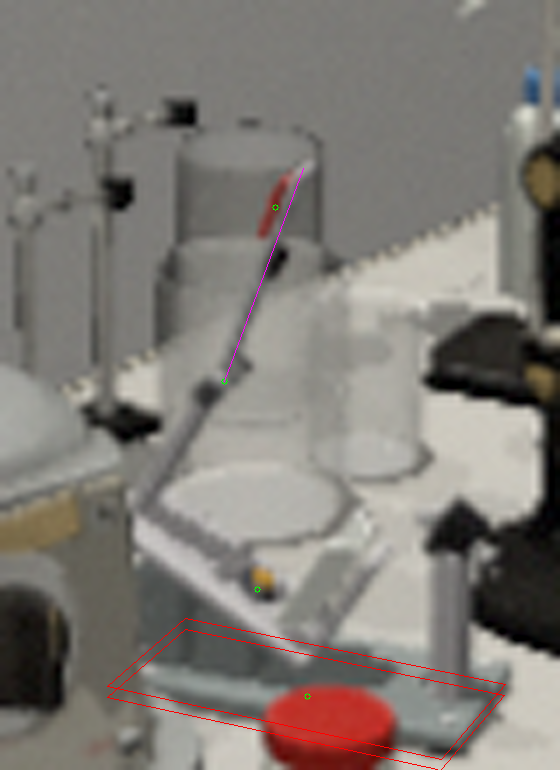

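View pics/fit_t.png

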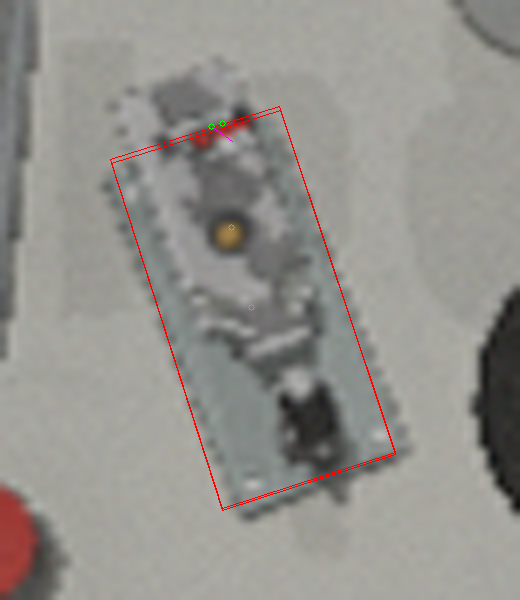

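Candidates for the blue jar in the side picture are (246,313), (272,297) and (305,273). The enlarged crop shows the third is clearly the largest, and it stands next to the red-lidded one, so that is the jar to use. The cradle's yaw needs a closer look, so I'm moving the wrist camera over it.

Emit:
step_arm --pt "0.02 0.03 0.03 0 0 7 -1" --pt "0.04 0.06 0.06 0 0 14 -1" --pt "0.06 0.1 0.09 0 0 21 -1" --pt "0.085 0.135 0.12 0 0 28 -1" --pt "0.11 0.17 0.15 0 0 35 -1" --pt "0.13 0.2 0.17 0 0 42 -1" --pt "0.15 0.23 0.19 0 0 49 -1" --pt "0.17 0.265 0.2 0 0 56 -1" --pt "0.19 0.3 0.21 0 0 63 -1" --pt "0.21 0.33 0.22 0 0 70 -1"

```text
t: 2.53
eef_pos: [0.4255, -0.3318, 0.442]
tool_rot: [0.001, 0.704, 0.711, -0.0]
contact_force: [0.7, 0.1, 0.6]
gripper_width: 1.003
```

Emit:
step_arm --pt "0.004 0.04 0 0 0 7 -1" --pt "0.008 0.08 0 0 0 14 -1" --pt "0.012 0.12 0 0 0 21 -1" --pt "0.016 0.16 0 0 0 28 -1" --pt "0.02 0.2 0 0 0 35 -1" --pt "0.025 0.24 0 0 0 42 -1" --pt "0.03 0.28 0 0 0 49 -1" --pt "0.035 0.32 0 0 0 56 -1" --pt "0.04 0.36 0 0 0 63 -1" --pt "0.045 0.4 0 0 0 70 -1"

```text
t: 3.37
eef_pos: [0.4696, 0.0685, 0.4409]
tool_rot: [0.001, 0.169, 0.986, -0.0]
contact_force: [1.0, 0.8, 0.3]
gripper_width: 1.003
```

Emit:
step_arm --pt "0.0 0.01 0 0 0 7 -1" --pt "0 0.02 0 0 0 14 -1" --pt "0 0.03 0 0 0 21 -1" --pt "0 0.03 0 0 0 28 -1" --pt "0 0.03 0 0 0 35 -1" --pt "0 0.03 0 0 0 35 -1" --pt "0 0.03 0 0 0 35 -1"

```text
t: 3.95
eef_pos: [0.4698, 0.0965, 0.4405]
tool_rot: [0.0, -0.131, 0.991, -0.0]
contact_force: [-0.2, 0.7, 0.2]
gripper_width: 0.998
```

```bash
python3 - <<'E'
from h import *
W=cam('wrist');cv2.imwrite('pics/w1.png',W['color'][:,:,::-1])
print(W['extrinsics'].round(3).tolist(),bot.get_obs()['q'].round(2))
for th in('seat','keeper_hinge','keeper_pad','cradle','red_jar','bolt'):
    p=bot.place_of(th,'wrist');print(th,[(round(d['conf'],2),round(d['location'][0]*640),round(d['location'][1]*400)) for d in p])
E
```

```text
[[-0.26, -0.917, -0.302, 0.393], [0.966, -0.247, -0.081, 0.077], [-0.0, -0.312, 0.95, 0.583], [0.0, 0.0, 0.0, 1.0]] [ 0.44  0.07 -0.8   1.65  0.05  1.45  1.46]
seat [(0.74, 327, 221)]
keeper_hinge [(0.74, 332, 255)]
keeper_pad [(0.78, 335, 267)]
cradle [(0.58, 327, 198)]
red_jar [(0.84, 399, 168)]Traceback (most recent call last):
  File "<stdin>", line 5, in <module>
ValueError: it knows: blue_jar, cradle, dissecting_microscope, keeper_hinge, keeper_pad, red_jar, seat, tin, white_jar
```

View pics/w1.png

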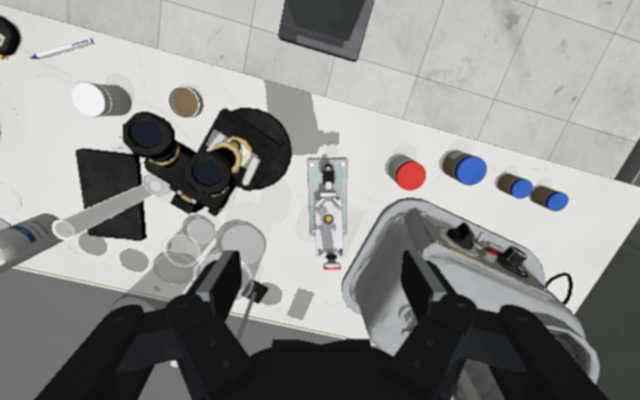

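```bash
cat > fit2.py <<'E'
from h import *
from scipy.optimize import least_squares
S=cam('side');T=cam('top');W=cam('wrist')
C=.0875;D=.042
pts={'seat':seat_,'hinge':hinge_,'pad':pad(0),'cradle':np.zeros(3),'fl':np.array([-C,D,.008]),'fr':np.array([-C,-D,.008])}
ob=[(S,'seat',303,224),(S,'hinge',303,191),(S,'pad',307,168),(T,'seat',308.5,189.3),(T,'pad',307.5,176.5),(T,'fl',310,223.5),(T,'fr',330.5,216.),(W,'seat',327.5,219.5),(W,'hinge',332,255),(W,'pad',333,267),(W,'fl',347,157.5),(W,'fr',307,158.5)]
f=lambda p:np.concatenate([proj(r,toW(p,pts[n]))[0]-[a,b] for r,n,a,b in ob])
q=least_squares(f,[.58,.138,.25],loss='soft_l1',f_scale=1.5);print(q.x,f(q.x).round(1).reshape(-1,2).tolist())
p=q.x
for r,n,box,s in((S,'s',(270,140,350,250),5),(T,'t',(280,160,345,235),7),(W,'w',(290,145,370,285),4.2)):
    im=cv2.resize(r['color'][box[1]:box[3],box[0]:box[2],::-1],None,fx=s,fy=s,interpolation=cv2.INTER_CUBIC)
    P=lambda X:((proj(r,toW(p,X))-box[:2]+.5)*s).astype(int)
    for z in(0,.008):
        cv2.polylines(im,[P([[.0875,.042,z],[.0875,-.042,z],[-.0875,-.042,z],[-.0875,.042,z]])],True,(0,0,255),1)
    for X in (seat_,seat_+.008*w_,hinge_,pad(0)): cv2.circle(im,tuple(map(int,P(X)[0])),3,(0,255,0),1)
    cv2.line(im,*[tuple(map(int,P(X)[0])) for X in(hinge_,hinge_+.117*bar(0)[0])],(255,0,255),1)
    cv2.imwrite(f'pics/fit2_{n}.png',im)
a=[cv2.imread(f'pics/fit2_{n}.png') for n in 'stw']
h=max(i.shape[0] for i in a)
cv2.imwrite('pics/fit2c.png',np.hstack([cv2.copyMakeBorder(i,0,h-i.shape[0],0,5,0) for i in a])[:, :])
print(np.hstack(a).shape if 0 else [i.shape for i in a])
E
python3 fit2.py; python3 -c "
import cv2;a=cv2.imread('pics/fit2c.png');s=min(800/a.shape[1],600/a.shape[0],1);cv2.imwrite('pics/fit2c.png',cv2.resize(a,None,fx=s,fy=s))"
```

```text
[0.57492825 0.14177042 0.29738377] [[3.0, 0.3], [-2.0, 3.6], [1.6, 1.5], [-1.2, -0.8], [-1.2, -1.0], [-0.9, 0.1], [-0.5, -1.2], [1.2, -1.2], [-1.4, -3.7], [-0.7, -0.6], [-0.0, 1.3], [-0.3, 1.6]]
[(550, 400, 3), (525, 455, 3), (588, 336, 3)]
```

View pics/fit2c.png

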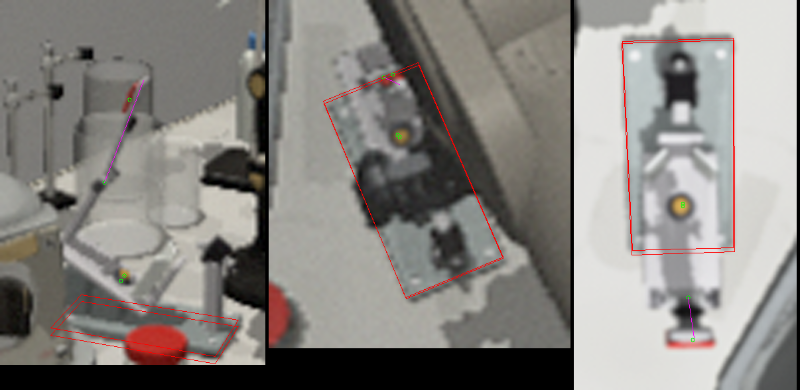

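Emit:
step_arm --pt "-0.01 0.03 -0.02 0 0 0 -1" --pt "-0.02 0.06 -0.05 0 0 0 -1" --pt "-0.03 0.08 -0.07 0 0 0 -1" --pt "-0.035 0.1 -0.1 0 0 0 -1" --pt "-0.04 0.12 -0.12 0 0 0 -1" --pt "-0.04 0.12 -0.14 0 0 0 -1" --pt "-0.04 0.12 -0.14 0 0 0 -1" --pt "-0.04 0.12 -0.14 0 0 0 -1"

```text
t: 5.07
eef_pos: [0.4296, 0.2162, 0.3001]
tool_rot: [-0.001, -0.133, 0.991, -0.0]
contact_force: [0.7, -0.0, 1.6]
gripper_width: 1.002
```

```bash
python3 - <<'E'
from h import *
W=cam('wrist');cv2.imwrite('pics/w2.png',W['color'][:,:,::-1])
print(W['extrinsics'].round(3).tolist(),bot.get_obs()['q'].round(2),bot.get_obs()['eef_pos'])
p=[.5749,.1418,.29]
print(proj(W,toW(p,np.array([seat_,hinge_,pad(0),[-.0875,.042,.008],[-.0875,-.042,.008],[.0875,.042,.008],[.0875,-.042,.008]]))).round(1).tolist())
for th in('seat','keeper_hinge','keeper_pad','cradle','red_jar','blue_jar'):
    p=bot.place_of(th,'wrist');print(th,[(round(d['conf'],2),round(d['location'][0]*640,1),round(d['location'][1]*400,1)) for d in p])
crop(W,180,120,380,300,4,'w2c.png')
E
```

```text
[[-0.263, -0.917, -0.3, 0.353], [0.965, -0.25, -0.082, 0.196], [-0.0, -0.31, 0.951, 0.443], [0.0, 0.0, 0.0, 1.0]] [ 0.23  0.19 -0.91  1.87  0.16  1.16  1.1 ] [0.43049204 0.21629491 0.30118288]
[[251.7, 256.7], [233.3, 312.4], [200.6, 357.5], [277.0, 179.5], [225.1, 180.7], [284.0, 273.4], [237.7, 274.3]]
seat [(0.6, 251.3, 257.5)]
keeper_hinge [(0.46, 233.2, 315.4)]
keeper_pad []
cradle [(0.89, 257.6, 227.1)]
red_jar [(0.67, 348.4, 194.9)]
blue_jar [(0.85, 480.8, 207.5), (0.74, 524.9, 223.4), (0.56, 413.8, 183.5)]
```

View pics/w2.png

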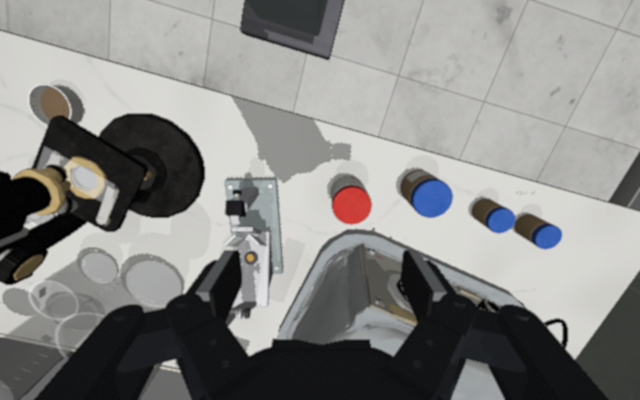

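```bash
python3 - <<'E'
from h import *
W=cam('wrist')
lid=[]
im=W['color'].astype(int)
for (x0,x1,y0,y1) in [(395,462,160,225)]:
    m=((im[...,2]>im[...,0]+50)&(im[...,2]>im[...,1]+30)).astype(np.uint8);m2=np.zeros_like(m);m2[y0:y1,x0:x1]=m[y0:y1,x0:x1]
    ys,xs=np.nonzero(m2);print(xs.min(),xs.max(),ys.min(),ys.max(),len(xs))
    (c,r)=cv2.minEnclosingCircle(np.c_[xs,ys].astype(np.float32));print(c,r,onz(W,c,.072))
print(onz(W,(413.8,183.5),0))
crop(W,180,120,470,300,2.7,'w2c.png')
print(proj(W,[[.43,.378,0],[.43,.378,.073]]))
E
```

```text
412 451 178 215 1180
(431.328125, 195.890625) 20.270790100097656 [0.42879442 0.37784429 0.072     ]
[0.43085817 0.37675865 0.        ]
[[414.6915133  183.20682354]
 [431.3720611  196.92467719]]
```

View pics/w2c.png

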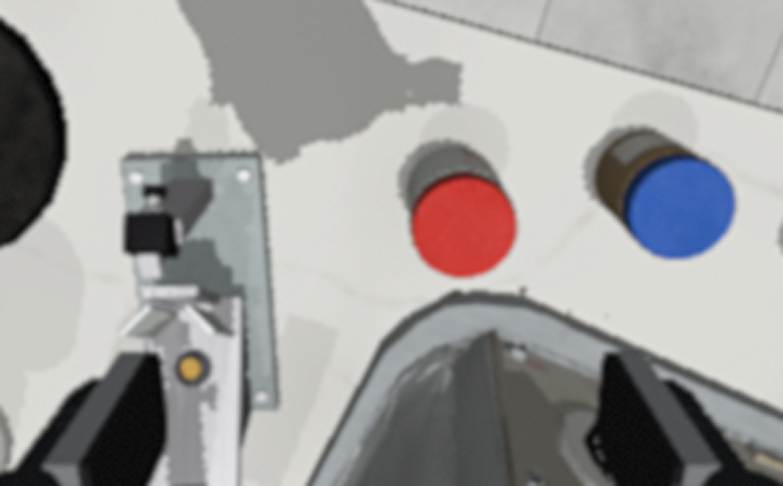

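Emit:
step_arm --pt "0 0.04 -0.02 0 0 0.5 -1" --pt "0 0.08 -0.05 0 0 1.3 -1" --pt "0 0.12 -0.08 0 0 1.3 -1" --pt "0 0.145 -0.12 0 0 1.3 -1" --pt "-0.001 0.161 -0.16 0 0 1.3 -1" --pt "-0.001 0.161 -0.185 0 0 1.3 -1" --pt "-0.001 0.161 -0.185 0 0 1.3 -1" --pt "-0.001 0.161 -0.185 0 0 1.3 -1"

```text
t: 6.13
eef_pos: [0.4275, 0.3767, 0.1132]
tool_rot: [-0.002, -0.145, 0.989, -0.001]
contact_force: [0.1, -0.0, 0.4]
gripper_width: 1.002
```

```bash
python3 - <<'E'
from h import *
W=cam('wrist');cv2.imwrite('pics/w3.png',W['color'][:,:,::-1])
o=bot.get_obs();print(o['eef_pos'],o['tool_rot'],o['contact_force'])
E
```

```text
[0.42883656 0.37722434 0.11555369] [-7.17415284e-04 -1.44154536e-01  9.89554845e-01 -4.05598989e-04] [0.76600797 0.42204422 0.69448434]
```

View pics/w3.png

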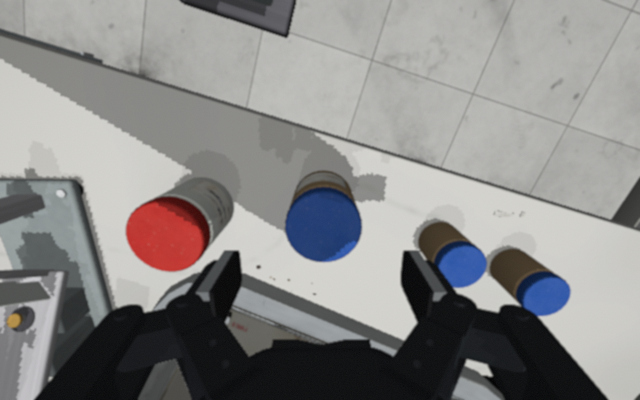

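Emit:
step_arm --pt "0 0 -0.03 0 0 0 -1" --pt "0 0 -0.06 0 0 0 -1" --pt "0 0 -0.085 0 0 0 -1" --pt "0 0 -0.088 0 0 0 -1" --pt "0 0 -0.088 0 0 0 -1"

```text
t: 6.6
eef_pos: [0.4301, 0.3771, 0.0289]
tool_rot: [0.001, -0.143, 0.99, -0.0]
contact_force: [0.6, -0.0, -0.3]
gripper_width: 1.0
```

Emit:
step_arm --pt "0 0 0 0 0 0 0.2" --pt "0 0 0 0 0 0 1" --pt "0 0 0 0 0 0 1" --pt "0 0 0 0 0 0 1" --pt "0 0 0 0 0 0 1" --pt "0 0 0 0 0 0 1" --force 35

```text
t: 7.1
eef_pos: [0.4303, 0.3788, 0.0301]
tool_rot: [0.002, -0.144, 0.99, 0.001]
contact_force: [-1.1, -1.8, 10.3]
gripper_width: 0.638
```

```bash
python3 - <<'E'
from h import *
W=cam('wrist');cv2.imwrite('pics/w4.png',W['color'][:,:,::-1])
o=bot.get_obs();print(o['eef_pos'],o['tool_rot'],o['contact_force'],o['gripper_width'])
E
```

```text
[0.43028778 0.37875447 0.0301036 ] [ 1.80040931e-03 -1.43932353e-01  9.89585618e-01  7.35006726e-04] [-0.87776757 -1.16219719  9.63513558] 0.6374173435960463
```

View pics/w4.png

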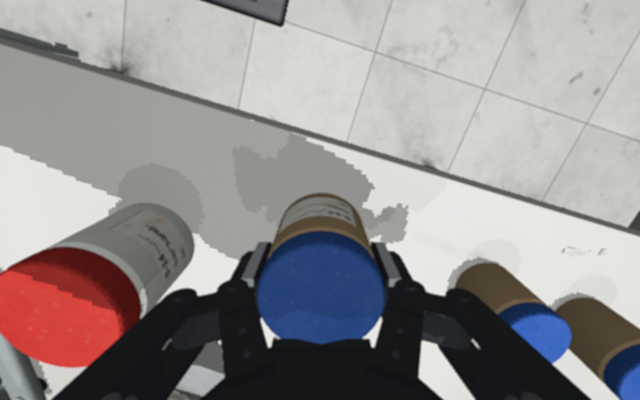

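```bash
cat >> h.py <<'E'
CR=[.5749,.1418,.29]
def suw(u,w,y=0): return toW(CR,seat_+u*u_+w*w_+np.array([0,y,0]))[0]
E
python3 - <<'E'
from h import *
for u,w in((.006,.128),(.004,.108),(.003,.05),(0,.042),(0,.038)): print(u,w,suw(u,w).round(4))
S=cam('side');T=cam('top')
print(onz(T,(365,208),0), onz(S,(358,224),0))
E
```

```text
0.006 0.128 [0.5444 0.1327 0.1658]
0.004 0.108 [0.5523 0.1351 0.1475]
0.003 0.05 [0.5793 0.1431 0.0968]
0 0.042 [0.5806 0.1435 0.0884]
0 0.038 [0.5826 0.1441 0.0849]
[ 0.51709577 -0.05719157  0.        ] [ 0.51578865 -0.05886702  0.        ]
```

Emit:
step_arm --pt "0 0 0.03 0 0 0 1" --pt "0 0 0.065 0 0 0 1" --pt "0 0 0.1 0 0 0 1" --pt "0 -0.0 0.14 0 0 0 1" --pt "0 -0.02 0.17 0 0 0 1" --pt "0 -0.05 0.19 0 0 0 1" --pt "0.01 -0.08 0.2 0 0 0 1" --pt "0.02 -0.1 0.2 0 0 0 1" --pt "0.02 -0.1 0.2 0 0 0 1"

```text
t: 8.0
eef_pos: [0.452, 0.2724, 0.2288]
tool_rot: [0.002, -0.141, 0.99, -0.002]
contact_force: [0.7, -1.0, -1.5]
gripper_width: 0.639
```

Emit:
step_arm --pt "0.005 -0.02 0.01 1.43 -4.79 0 1" --pt "0.015 -0.05 0.02 2.86 -9.58 0 1" --pt "0.03 -0.08 0.02 4.29 -14.37 0 1" --pt "0.04 -0.11 0.02 5.72 -19.17 0 1" --pt "0.05 -0.13 0.015 7.15 -23.96 0 1" --pt "0.06 -0.145 0.0 8.58 -28.75 0 1" --pt "0.072 -0.145 -0.027 8.58 -28.75 0 1" --pt "0.072 -0.145 -0.027 8.58 -28.75 0 1" --pt "0.072 -0.145 -0.027 8.58 -28.75 0 1"

```text
t: 8.75
eef_pos: [0.5199, 0.1321, 0.1992]
tool_rot: [0.255, -0.139, 0.956, 0.037]
contact_force: [-0.8, 0.7, -1.5]
gripper_width: 0.643
```

```bash
cat > st.py <<'E'
from h import *
from scipy.spatial.transform import Rotation as R
import sys
o=bot.get_obs();q=o['tool_rot'];M=R.from_quat([q[1],q[2],q[3],q[0]]).as_matrix()
c,s=np.cos(CR[2]),np.sin(CR[2]);Rc=np.array([[c,-s,0],[s,c,0],[0,0,1]])
Sx=Rc@np.c_[u_,[0,1,0],w_]
rel=Sx.T@(o['eef_pos']-suw(0,0))
print('t',round(o['t'],2),'eef',o['eef_pos'].round(4),'TCP u,y,w mm',(rel*1000).round(1),'F',o['contact_force'].round(1),'g',round(o['gripper_width'],3),'q',o['q'].round(2))
print('tilt err deg (world rotvec to goal)',np.degrees(R.from_matrix(Sx@np.diag([-1,1,-1])@M.T).as_rotvec()).round(2), 'F in u,y,w',(Sx.T@o['contact_force']).round(1))
E
cat st.py >/dev/null; python3 st.py; python3 - <<'E'
from h import *
S=cam('side');W=cam('wrist')
crop(S,250,90,410,290,3,'s5.png');cv2.imwrite('pics/w5.png',W['color'][:,:,::-1])
E
```

```text
t 8.75 eef [0.5199 0.1321 0.1992] TCP u,y,w mm [  2.2   6.4 168.7] F [-0.8  0.7 -1.5] g 0.643 q [ 0.34  0.15 -0.78  2.26  0.58  0.3   0.94]
tilt err deg (world rotvec to goal) [ 0.03 -0.14  0.05] F in u,y,w [-1.2  0.9 -1. ]
```

View pics/s5.png

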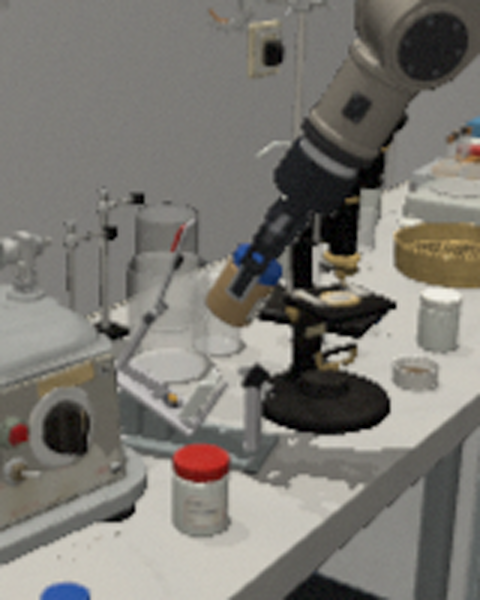

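View pics/w5.png

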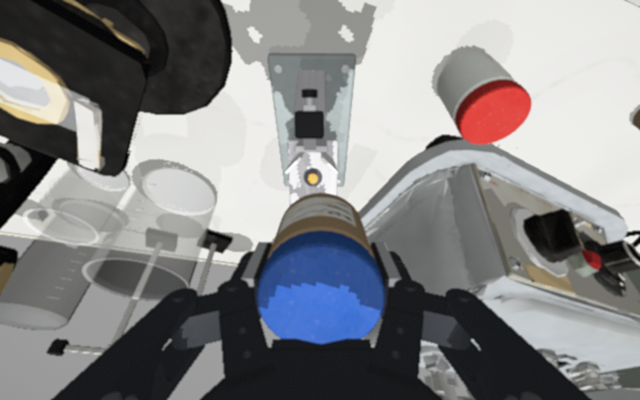

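```bash
python3 - <<'E'
from h import *
W=cam('wrist')
L=[seat_+.008*w_,[-.0875,.042,.008],[-.0875,-.042,.008]]
print(proj(W,toW(CR,np.array(L))).round(1).tolist())
im=W['color'].astype(int);sub=im[165:190,300:325]
m=(sub[...,0]>sub[...,2]+50);ys,xs=np.nonzero(m);print(xs.mean()+300,ys.mean()+165,len(xs))
print(bot.place_of('seat','wrist')[:1],suw(.003,.085),suw(.002,.048))
crop(W,255,40,375,210,3.5,'w5c.png')
E
```

```text
[[313.4, 176.7], [356.3, 55.4], [267.8, 55.3]]
312.0927835051546 177.06185567010309 97
[{'location': [0.4866, 0.434], 'conf': 0.82}] [0.56253674 0.13811064 0.12711   ] [0.57943441 0.14315313 0.094568  ]
```

View pics/w5c.png

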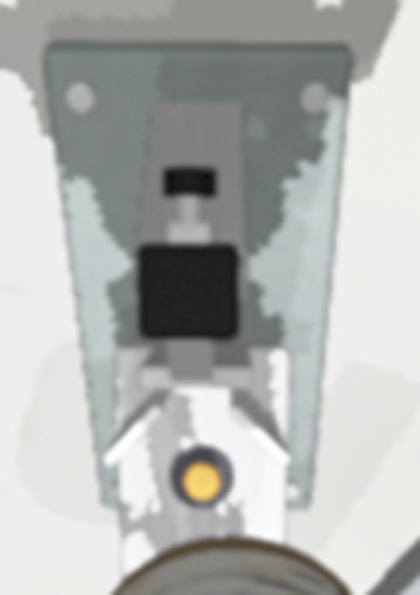

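Emit:
step_arm --pt "0.002 -0.0066 0 0 0 0 1" --pt "0.012 -0.0036 -0.017 0 0 0 1" --pt "0.022 -0.0006 -0.035 0 0 0 1" --pt "0.032 0.0024 -0.053 0 0 0 1" --pt "0.043 0.0055 -0.072 0 0 0 1" --pt "0.043 0.0055 -0.072 0 0 0 1" --pt "0.043 0.0055 -0.072 0 0 0 1"

```text
t: 9.53
eef_pos: [0.5638, 0.1391, 0.1285]
tool_rot: [0.256, -0.14, 0.956, 0.038]
contact_force: [0.2, -0.7, -0.5]
gripper_width: 0.64
```

```bash
python3 st.py; python3 - <<'E'
from h import *
S=cam('side');W=cam('wrist')
crop(S,270,120,370,260,4,'s6.png');cv2.imwrite('pics/w6.png',W['color'][:,:,::-1])
E
```

```text
t 9.53 eef [0.5638 0.1391 0.1285] TCP u,y,w mm [ 5.   0.6 85.5] F [ 0.2 -0.7 -0.5] g 0.64 q [ 0.02  0.32 -0.44  2.25  1.17  0.19  0.38]
tilt err deg (world rotvec to goal) [-0.01 -0.04 -0.06] F in u,y,w [-0.2 -0.7 -0.4]
```

View pics/s6.png

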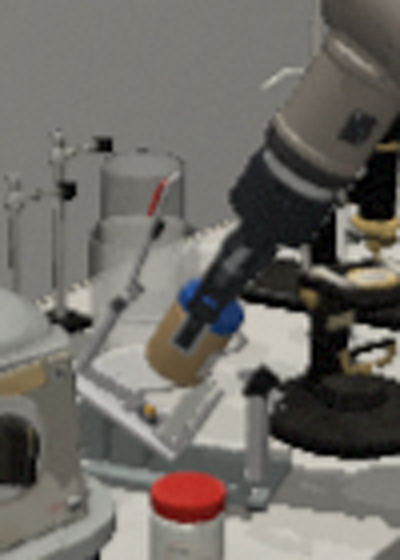

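View pics/w6.png

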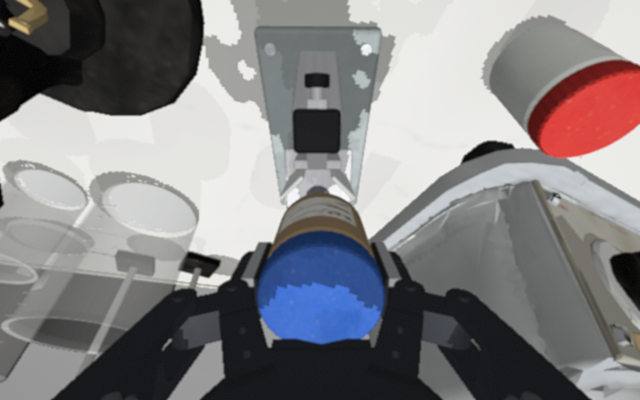

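Emit:
step_arm --pt "0.004 -0.001 -0.006 0 0 0 1" --pt "0.008 0.0005 -0.013 0 0 0 1" --pt "0.008 0.0005 -0.013 0 0 0 1" --pt "0.008 0.0005 -0.013 0 0 0 1"

```text
t: 9.97
eef_pos: [0.572, 0.1384, 0.1166]
tool_rot: [0.257, -0.139, 0.956, 0.038]
contact_force: [-0.1, -0.6, -1.4]
gripper_width: 0.64
```

```bash
python3 st.py
```

```text
t 9.97 eef [0.572  0.1384 0.1166] TCP u,y,w mm [ 5.7 -2.5 71.3] F [-0.1 -0.6 -1.4] g 0.64 q [ 0.01  0.35 -0.43  2.24  1.32  0.18  0.24]
tilt err deg (world rotvec to goal) [-0.05  0.06  0.07] F in u,y,w [-1.  -0.6 -1.1]
```

Emit:
step_arm --pt "0.003 0.0015 -0.006 0 0 0 1" --pt "0.005 0.003 -0.013 0 0 0 1" --pt "0.005 0.003 -0.013 0 0 0 1" --pt "0.005 0.003 -0.013 0 0 0 1"

```text
t: 10.3
eef_pos: [0.5768, 0.1415, 0.1031]
tool_rot: [0.256, -0.139, 0.956, 0.038]
contact_force: [0.9, -0.2, -0.8]
gripper_width: 0.64
```

```bash
python3 st.py; python3 - <<'E'
from h import *
S=cam('side');W=cam('wrist')
crop(S,270,120,370,260,4,'s7.png');crop(W,220,20,420,340,1.8,'w7.png')
E
```

```text
t 10.3 eef [0.5768 0.1415 0.1031] TCP u,y,w mm [ 3.7 -0.8 56.9] F [ 0.9 -0.2 -0.8] g 0.64 q [-0.01  0.38 -0.41  2.24  1.47  0.18  0.08]
tilt err deg (world rotvec to goal) [-0.03  0.01  0.04] F in u,y,w [ 0.3 -0.5 -1.1]
```

View pics/s7.png

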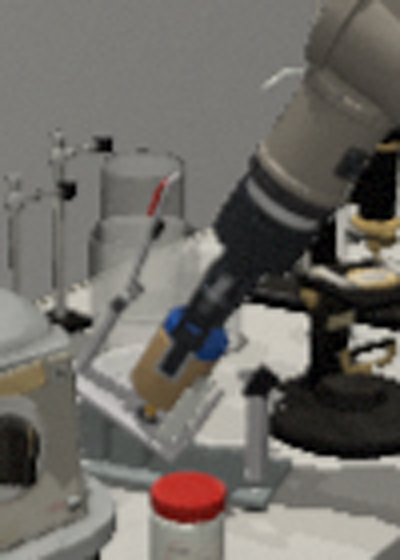

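View pics/w7.png

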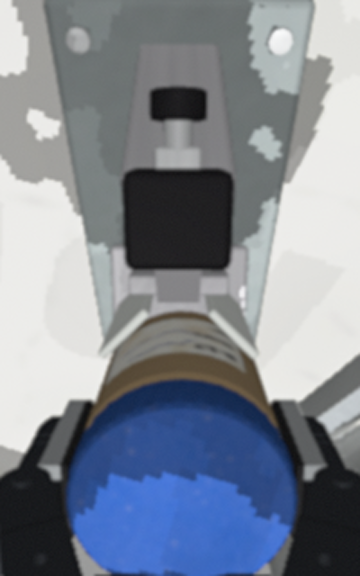

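Emit:
step_arm --pt "0.003 0.0005 -0.006 0 0 0 1" --pt "0.0055 0.001 -0.0125 0 0 0 1" --pt "0.0055 0.001 -0.0135 0 0 0 1" --pt "0.0055 0.001 -0.0135 0 0 0 1"

```text
t: 10.73
eef_pos: [0.5822, 0.1425, 0.089]
tool_rot: [0.256, -0.139, 0.956, 0.038]
contact_force: [-0.1, -0.4, -1.5]
gripper_width: 0.64
```

```bash
python3 st.py
```

```text
t 10.73 eef [0.5822 0.1425 0.089 ] TCP u,y,w mm [ 1.3 -1.4 42. ] F [-0.1 -0.4 -1.5] g 0.64 q [-0.    0.42 -0.42  2.23  1.62  0.2  -0.06]
tilt err deg (world rotvec to goal) [-0.02 -0.03  0.04] F in u,y,w [-0.9 -0.3 -1.1]
```

Emit:
step_arm --pt "0.0005 0 -0.004 0 0 0 1" --pt "0.0005 0 -0.004 0 0 0 1" --pt "0.0005 0 -0.004 0 0 0 1"

```text
t: 10.98
eef_pos: [0.5831, 0.1424, 0.0854]
tool_rot: [0.256, -0.139, 0.956, 0.037]
contact_force: [0.6, -1.3, -1.1]
gripper_width: 0.643
```

```bash
python3 st.py; python3 - <<'E'
from h import *
S=cam('side')
crop(S,270,160,350,250,6,'s8.png')
E
```

```text
t 10.98 eef [0.5831 0.1424 0.0854] TCP u,y,w mm [ 0.3 -1.8 38.4] F [ 0.6 -1.3 -1.1] g 0.643 q [ 0.01  0.43 -0.43  2.23  1.66  0.21 -0.09]
tilt err deg (world rotvec to goal) [-0.02  0.02  0.06] F in u,y,w [-0.4 -1.5 -1.1]
```

View pics/s8.png

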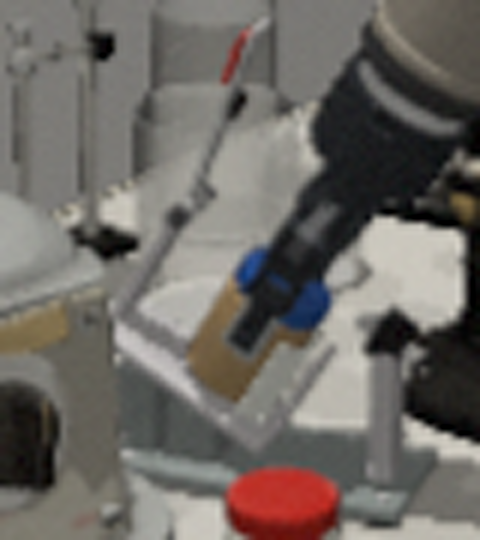

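Emit:
step_arm --pt "-0.0007 0 -0.0027 0 0 0 1" --pt "-0.0007 0 -0.0027 0 0 0 1" --pt "-0.0007 0 -0.0027 0 0 0 1"

```text
t: 11.28
eef_pos: [0.5836, 0.1425, 0.0835]
tool_rot: [0.257, -0.139, 0.956, 0.037]
contact_force: [3.2, -0.7, 2.9]
gripper_width: 0.641
```

```bash
python3 st.py
```

```text
t 11.28 eef [0.5836 0.1425 0.0835] TCP u,y,w mm [-0.2 -1.8 36.5] F [ 3.2 -0.7  2.9] g 0.641 q [ 0.01  0.44 -0.44  2.23  1.69  0.21 -0.12]
tilt err deg (world rotvec to goal) [-0.02  0.14  0.08] F in u,y,w [ 3.9 -1.6  1. ]
```

Emit:
step_arm --pt "0 0 0 0 0 0 0.1" --pt "0 0 0 0 0 0 -0.5" --pt "0 0 0 0 0 0 -1" --pt "0 0 0 0 0 0 -1" --pt "0 0 0 0 0 0 -1" --pt "0 0 0 0 0 0 -1"

```text
t: 11.78
eef_pos: [0.5816, 0.1427, 0.0818]
tool_rot: [0.256, -0.139, 0.956, 0.038]
contact_force: [1.1, -0.0, 0.6]
gripper_width: 0.998
```

```bash
python3 st.py; python3 - <<'E'
from h import *
S=cam('side');W=cam('wrist')
crop(S,270,160,350,250,6,'s9.png');crop(W,170,20,470,380,1.6,'w9.png')
E
```

```text
t 11.78 eef [0.5816 0.1427 0.0818] TCP u,y,w mm [-2.7 -1.  36. ] F [ 1.1 -0.   0.6] g 0.998 q [ 0.01  0.44 -0.45  2.23  1.69  0.21 -0.12]
tilt err deg (world rotvec to goal) [-0.02 -0.07  0.01] F in u,y,w [ 1.2 -0.3 -0. ]
```

View pics/s9.png

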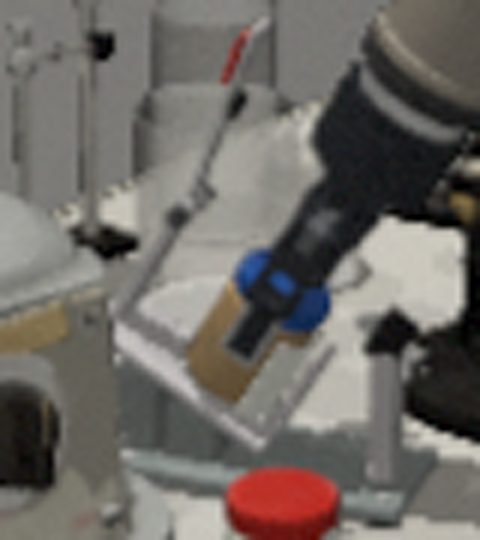

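View pics/w9.png

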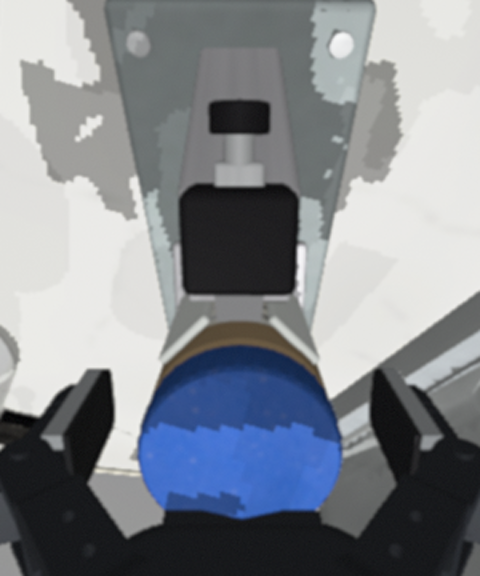

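Emit:
step_arm --pt "-0.009 -0.003 0.016 0 0 0 -1" --pt "-0.018 -0.0055 0.033 0 0 0 -1" --pt "-0.028 -0.0085 0.051 0 0 0 -1" --pt "-0.038 -0.0115 0.069 0 0 0 -1" --pt "-0.05 -0.015 0.091 0 0 0 -1" --pt "-0.065 -0.0195 0.118 0 0 0 0" --pt "-0.075 -0.0225 0.15 0 0 0 1" --pt "-0.08 -0.0225 0.18 0 0 0 1"

```text
t: 12.55
eef_pos: [0.5077, 0.1169, 0.2392]
tool_rot: [0.256, -0.136, 0.956, 0.035]
contact_force: [-0.4, -1.0, 0.9]
gripper_width: 0.601
```

```bash
python3 st.py; python3 - <<'E'
from h import *
S=cam('side');W=cam('wrist')
crop(S,240,100,400,250,4,'s10.png');cv2.imwrite('pics/w10.png',W['color'][:,:,::-1])
import cv2
T0=cv2.imread('pics/top0.png');cv2.imwrite('pics/t0c.png',cv2.resize(T0[80:220,250:420],None,fx=4.5,fy=4.2,interpolation=cv2.INTER_CUBIC))
T=cam('top')
for uv in((333,127),(355,118),(350,147),(376,150),(284,150),(284,200)): print(uv,onz(T,uv,0).round(3),onz(T,uv,.2).round(3))
E
```

```text
t 12.55 eef [0.5077 0.1169 0.2392] TCP u,y,w mm [  8.2  -4.7 211.4] F [-0.4 -1.   0.9] g 0.601 q [ 0.64  0.06 -1.01  2.24  0.26  0.36  1.28]
tilt err deg (world rotvec to goal) [0.16 0.   0.42] F in u,y,w [-0.2 -0.8  1.1]
(333, 127) [0.851 0.026 0.   ] [0.764 0.043 0.2  ]
(355, 118) [ 0.88  -0.065  0.   ] [ 0.789 -0.034  0.2  ]
(350, 147) [ 0.762 -0.03   0.   ] [ 0.689 -0.005  0.2  ]
(376, 150) [ 0.739 -0.129  0.   ] [ 0.67  -0.089  0.2  ]
(284, 150) [0.776 0.225 0.   ] [0.701 0.212 0.2  ]
(284, 200) [0.579 0.241 0.   ] [0.533 0.226 0.2  ]
```

View pics/s10.png

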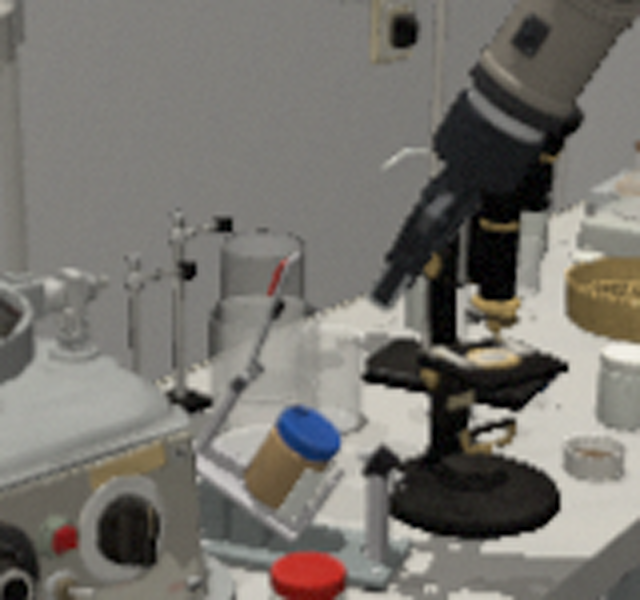

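View pics/w10.png

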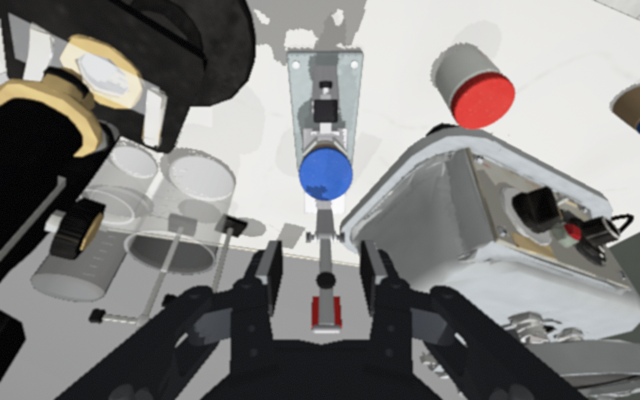

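View pics/t0c.png

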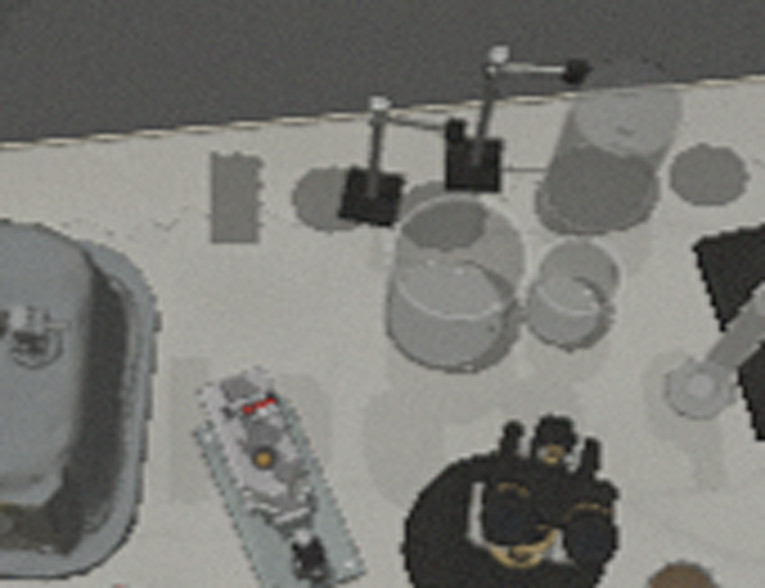

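```bash
cat > kp.py <<'E'
from h import *
CR2=[.5749+.0003,.1418-.001,.29]
def way(th,phi,rc=.090,gap=0.):
    d,n=bar(th);a=np.array([-np.sin(phi),0,np.cos(phi)])
    ang=np.arccos(np.clip(a@n,-1,1));h=.011*np.sin(ang)
    return toW(CR2,hinge_+rc*d+(.006+h+gap)*n)[0]
if __name__=='__main__':
    print('behind',way(0,0,gap=.05).round(4))
    print('pad',toW(CR2,pad(0)).round(4),'end',toW(CR2,hinge_+.117*bar(0)[0]).round(4))
    for th in np.r_[0:1.7:.12,1.68,1.74,1.78]:
        phi=np.radians(15)*min(1,th/1.6);print(round(th,2),round(np.degrees(phi),2),way(th,phi).round(4))
E
python3 kp.py
```

```text
behind [0.6484 0.1627 0.2643]
pad [[0.5931 0.1462 0.2465]] end [[0.5799 0.1422 0.267 ]]
0.0 0.0 [0.6034 0.1492 0.2472]
0.12 1.12 [0.5928 0.1461 0.2445]
0.24 2.25 [0.5826 0.143  0.2404]
0.36 3.37 [0.5728 0.1401 0.2349]
0.48 4.5 [0.5637 0.1374 0.2282]
0.6 5.62 [0.5555 0.1349 0.2202]
0.72 6.75 [0.5483 0.1328 0.2112]
0.84 7.87 [0.5423 0.131  0.2012]
0.96 9.0 [0.5375 0.1296 0.1904]
1.08 10.12 [0.5341 0.1285 0.1791]
1.2 11.25 [0.5322 0.128  0.1673]
1.32 12.37 [0.5317 0.1278 0.1554]
1.44 13.5 [0.5327 0.1281 0.1436]
1.56 14.62 [0.5347 0.1287 0.1337]
1.68 15.0 [0.5374 0.1295 0.1245]
1.68 15.0 [0.5374 0.1295 0.1245]
1.74 15.0 [0.5391 0.13   0.1201]
1.78 15.0 [0.5404 0.1304 0.1172]
```

Emit:
step_arm --pt "-0.01 0 0.03 0 0 0 1" --pt "-0.01 0 0.06 0 0 0 1" --pt "-0.01 0 0.09 -1.5 5 0 1" --pt "-0.01 0 0.11 -3.3 11 0 1" --pt "-0.005 0.0 0.12 -5 17 0 1" --pt "0 0.005 0.125 -7 23 0 1" --pt "0.01 0.01 0.13 -8.58 28.75 0 1" --pt "0.03 0.015 0.13 -8.58 28.75 0 1" --pt "0.05 0.02 0.13 -8.58 28.75 0 1" --pt "0.05 0.02 0.13 -8.58 28.75 0 1"

```text
t: 13.53
eef_pos: [0.5626, 0.1374, 0.3659]
tool_rot: [0.0, -0.141, 0.99, -0.003]
contact_force: [-0.7, -0.6, -0.6]
gripper_width: -0.002
```

```bash
python3 st.py
```

```text
t 13.53 eef [0.5626 0.1374 0.3659] TCP u,y,w mm [122.2  -0.7 291.9] F [-0.7 -0.6 -0.6] g -0.002 q [ 0.45  0.4  -1.07  1.56  0.36  1.4   1.2 ]
tilt err deg (world rotvec to goal) [  8.82 -28.72   0.48] F in u,y,w [-1.  -0.4 -0.1]
```

Emit:
step_arm --pt "0.035 0.01 0 0 0 0 1" --pt "0.07 0.02 0 0 0 0 1" --pt "0.095 0.029 0 0 0 0 1" --pt "0.095 0.029 -0.03 0 0 0 1" --pt "0.095 0.029 -0.07 0 0 0 1" --pt "0.095 0.029 -0.11 0 0 0 1" --pt "0.095 0.029 -0.115 0 0 0 1" --pt "0.08 0.024 -0.115 0 0 0 1" --pt "0.065 0.019 -0.115 0 0 0 1" --pt "0.065 0.019 -0.115 0 0 0 1"

```text
t: 14.37
eef_pos: [0.6224, 0.1558, 0.2548]
tool_rot: [0.001, -0.142, 0.99, -0.005]
contact_force: [0.1, -0.4, 0.0]
gripper_width: 0.003
```

```bash
python3 st.py; python3 - <<'E'
from h import *
S=cam('side');W=cam('wrist')
crop(S,240,100,400,250,4,'s11.png');cv2.imwrite('pics/w11.png',W['color'][:,:,::-1])
E
```

```text
t 14.37 eef [0.6224 0.1558 0.2548] TCP u,y,w mm [120.9  -0.2 164.3] F [ 0.1 -0.4  0. ] g 0.003 q [ 0.32  0.59 -0.99  1.57  0.52  1.27  1.11]
tilt err deg (world rotvec to goal) [  9.01 -28.6    0.41] F in u,y,w [ 0.  -0.4  0. ]
```

View pics/s11.png

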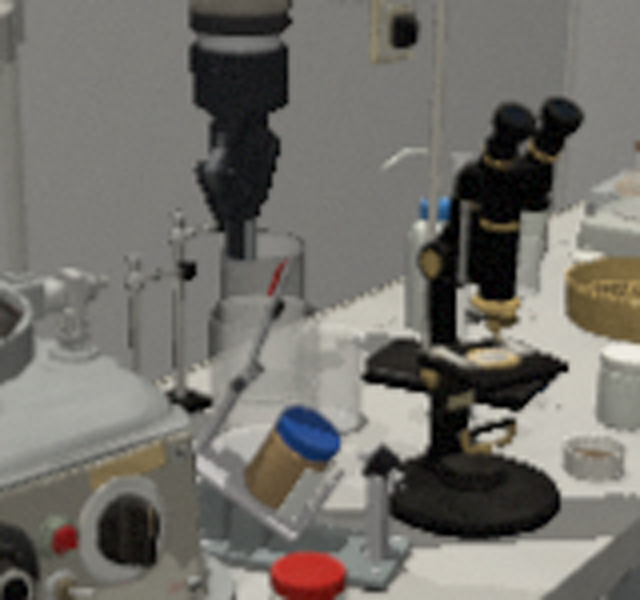

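View pics/w11.png

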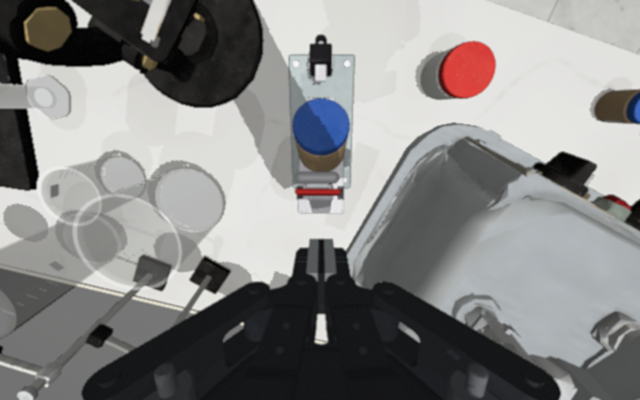

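Emit:
step_arm --pt "-0.01 -0.003 -0.004 0 0 0 1" --pt "-0.019 -0.0066 -0.0076 0 0 0 1" --pt "-0.0296 -0.0097 -0.0103 0.3 -1.1 0 1" --pt "-0.0398 -0.0128 -0.0144 0.6 -2.2 0 1" --pt "-0.0496 -0.0157 -0.02 1 -3.2 0 1" --pt "-0.0587 -0.0184 -0.0266 1.3 -4.3 0 1" --pt "-0.067 -0.021 -0.0346 1.6 -5.4 0 1" --pt "-0.0741 -0.023 -0.0436 1.9 -6.5 0 1" --pt "-0.08 -0.0248 -0.0536 2.3 -7.6 0 1" --pt "-0.08 -0.0248 -0.0536 2.3 -7.6 0 1"

```text
t: 15.3
eef_pos: [0.5431, 0.1304, 0.1998]
tool_rot: [0.069, -0.141, 0.988, 0.006]
contact_force: [-0.5, -0.4, 0.9]
gripper_width: -0.001
```

```bash
python3 st.py; python3 - <<'E'
from h import *
S=cam('side');W=cam('wrist')
crop(S,240,100,400,250,4,'s12.png');cv2.imwrite('pics/w12.png',W['color'][:,:,::-1])
E
```

```text
t 15.3 eef [0.5431 0.1304 0.1998] TCP u,y,w mm [ 21.3  -1.8 158.4] F [-0.5 -0.4  0.9] g -0.001 q [ 0.48  0.44 -1.05  1.92  0.53  0.91  1.05]
tilt err deg (world rotvec to goal) [  6.61 -21.03   0.43] F in u,y,w [-0.  -0.3  1. ]
```

View pics/s12.png

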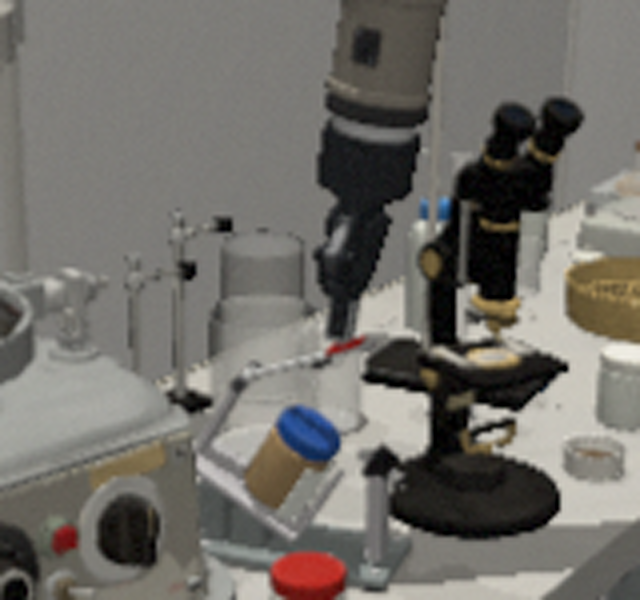

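View pics/w12.png

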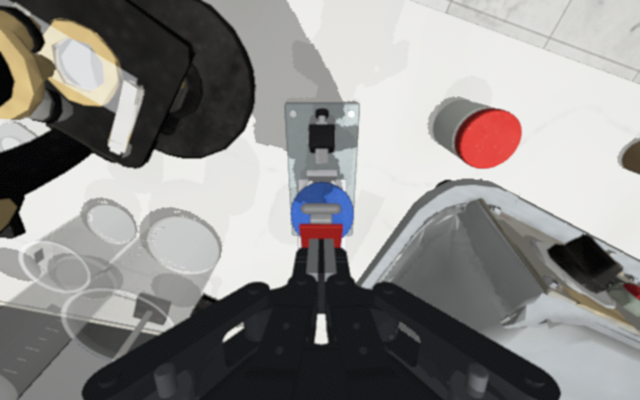

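Emit:
step_arm --pt "-0.0056 -0.0008 -0.0094 0.3 -1 0 1" --pt "-0.009 -0.002 -0.0207 0.6 -2.1 0 1" --pt "-0.011 -0.0024 -0.0325 1 -3.2 0 1" --pt "-0.0114 -0.0026 -0.0444 1.3 -4.3 0 1" --pt "-0.0104 -0.0023 -0.0562 1.6 -5.4 0 1" --pt "-0.0084 -0.0017 -0.066 1.9 -6.4 0 1" --pt "-0.0084 -0.0017 -0.066 1.9 -6.4 0 1" --pt "-0.0084 -0.0017 -0.066 1.9 -6.4 0 1"

```text
t: 16.07
eef_pos: [0.5365, 0.1299, 0.1352]
tool_rot: [0.127, -0.14, 0.982, 0.016]
contact_force: [-2.2, -0.4, 0.9]
gripper_width: 0.002
```

```bash
python3 st.py; python3 - <<'E'
from h import *
S=cam('side');W=cam('wrist')
crop(S,270,120,370,250,4.5,'s13.png');crop(W,200,20,440,300,2,'w13.png')
E
```

```text
t 16.07 eef [0.5365 0.1299 0.1352] TCP u,y,w mm [-16.6  -0.5 105.6] F [-2.2 -0.4  0.9] g 0.002 q [ 0.42  0.45 -0.95  2.09  0.71  0.64  0.87]
tilt err deg (world rotvec to goal) [  4.6  -14.63   0.43] F in u,y,w [-1.5  0.2  1.9]
```

View pics/s13.png

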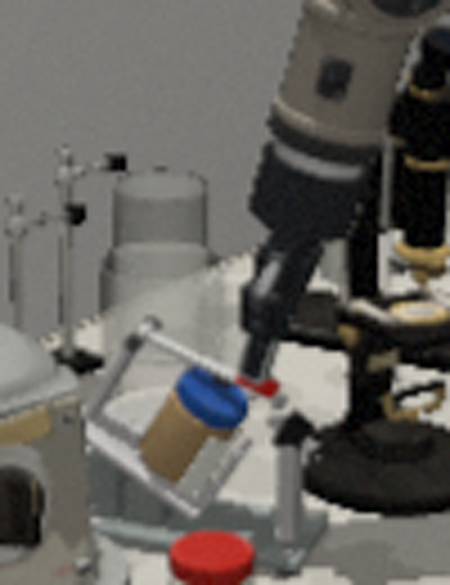

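View pics/w13.png

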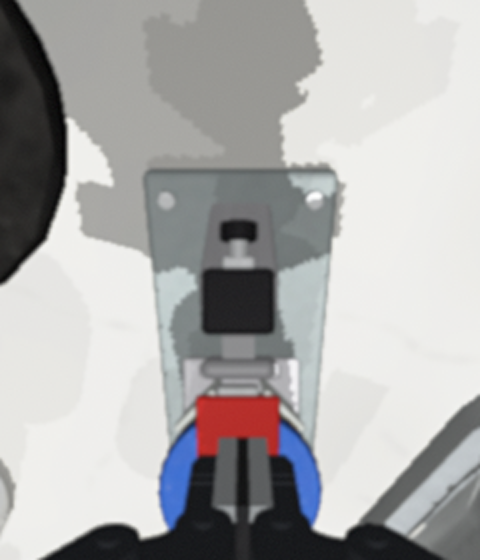

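Emit:
step_arm --pt "-0.0064 -0.0019 -0.0004 0 0 0 1" --pt "-0.0064 -0.0019 -0.0004 0 0 0 1" --pt "-0.0045 -0.0014 -0.004 0 0 0 1" --pt "-0.0025 -0.0008 -0.0075 0 0 0 1" --pt "-0.001 -0.0004 -0.0105 0 0 0 1" --pt "0.0 0 -0.012 0 0 0 1" --pt "0.0 0 -0.012 0 0 0 1"

```text
t: 16.75
eef_pos: [0.5353, 0.1289, 0.1219]
tool_rot: [0.126, -0.14, 0.982, 0.015]
contact_force: [-3.3, -1.3, 1.5]
gripper_width: -0.002
```

```bash
python3 st.py; python3 - <<'E'
from h import *
S=cam('side')
crop(S,270,140,370,250,5,'s14.png')
E
```

```text
t 16.75 eef [0.5353 0.1289 0.1219] TCP u,y,w mm [-24.5  -1.   94.9] F [-3.3 -1.3  1.5] g -0.002 q [ 0.4   0.46 -0.92  2.1   0.75  0.62  0.84]
tilt err deg (world rotvec to goal) [  4.64 -14.7    0.46] F in u,y,w [-2.3 -0.3  3. ]
```

View pics/s14.png

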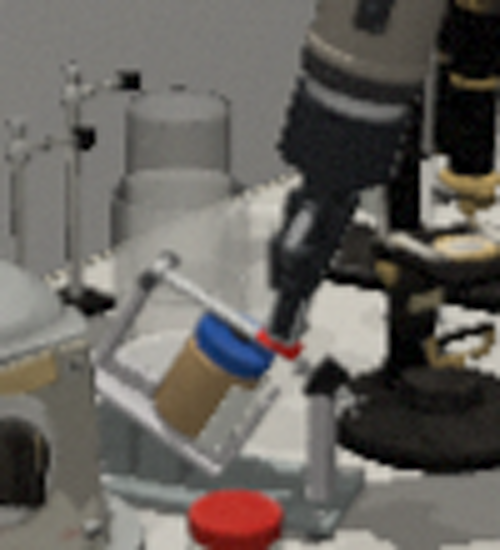

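Emit:
step_arm --pt "0.0005 0.0002 -0.001 0 0 0 1" --pt "0.001 0.0003 -0.002 0 0 0 1" --pt "0.0015 0.0005 -0.003 0 0 0 1" --pt "0.0015 0.0005 -0.003 0 0 0 1"

```text
t: 17.13
eef_pos: [0.537, 0.1296, 0.1191]
tool_rot: [0.126, -0.14, 0.982, 0.016]
contact_force: [-1.9, -0.4, 2.1]
gripper_width: -0.001
```

```bash
python3 st.py
```

```text
t 17.13 eef [0.537  0.1296 0.1191] TCP u,y,w mm [-24.3  -0.8  91.5] F [-1.9 -0.4  2.1] g -0.001 q [ 0.39  0.47 -0.92  2.1   0.75  0.61  0.83]
tilt err deg (world rotvec to goal) [  4.59 -14.66   0.45] F in u,y,w [-0.6  0.1  2.8]
```

Emit:
step_arm --pt "0.0005 0.0002 -0.001 0 0 0 1" --pt "0.001 0.0003 -0.002 0 0 0 1" --pt "0.001 0.0003 -0.002 0 0 0 1"

```text
t: 17.38
eef_pos: [0.5384, 0.1302, 0.1175]
tool_rot: [0.127, -0.14, 0.982, 0.016]
contact_force: [-4.0, -1.6, 2.9]
gripper_width: -0.002
```

Emit:
step_arm --pt "0.0005 0.0002 -0.001 0 0 0 1" --pt "0.001 0.0003 -0.002 0 0 0 1" --pt "0.001 0.0003 -0.002 0 0 0 1"

```text
t: 17.63
eef_pos: [0.5392, 0.1304, 0.1157]
tool_rot: [0.127, -0.14, 0.982, 0.016]
contact_force: [-5.5, -2.5, 6.4]
gripper_width: 0.002
```

```bash
python3 st.py; python3 - <<'E'
from h import *
S=cam('side');W=cam('wrist')
crop(S,270,140,370,250,5,'s15.png');crop(W,200,20,440,300,2,'w15.png')
E
```

```text
t 17.63 eef [0.5392 0.1304 0.1157] TCP u,y,w mm [-24.   -0.7  87.4] F [-5.5 -2.5  6.4] g 0.002 q [ 0.38  0.47 -0.91  2.1   0.77  0.61  0.82]
tilt err deg (world rotvec to goal) [  4.6  -14.61   0.45] F in u,y,w [-2.  -0.8  8.6]
```

View pics/s15.png

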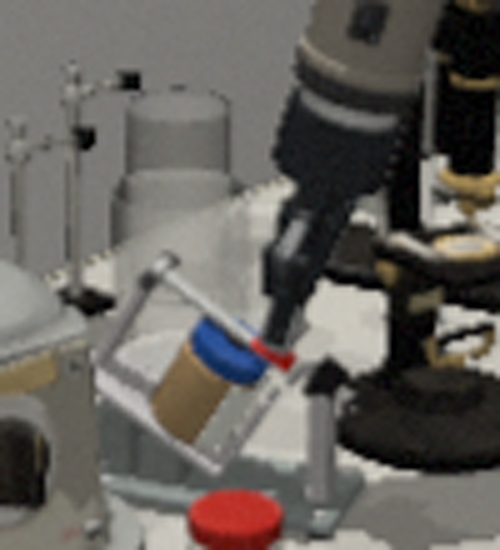

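View pics/w15.png

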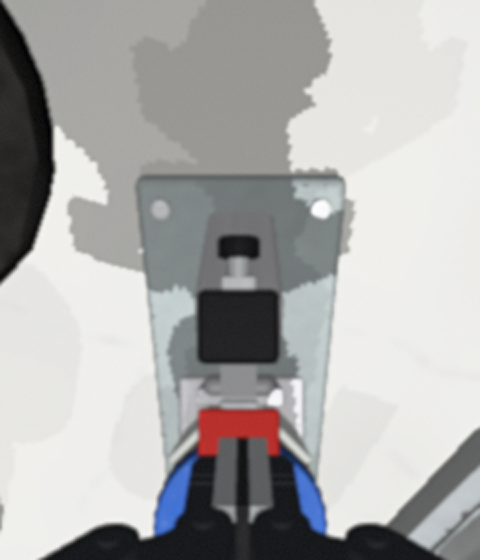

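Emit:
step_arm --pt "0.0005 0.0002 -0.001 0 0 0 1" --pt "0.001 0.0003 -0.002 0 0 0 1" --pt "0.001 0.0003 -0.002 0 0 0 1"

```text
t: 17.98
eef_pos: [0.5396, 0.1304, 0.1149]
tool_rot: [0.127, -0.14, 0.982, 0.014]
contact_force: [-17.1, -8.1, 28.2]
gripper_width: 0.003
```

```bash
python3 st.py;python3 - <<'E'
from h import *
W=cam('wrist')
crop(W,200,20,440,300,2,'w16.png')
E
```

```text
t 17.98 eef [0.5396 0.1304 0.1149] TCP u,y,w mm [-24.   -0.8  86.5] F [-17.1  -8.1  28.2] g 0.003 q [ 0.38  0.48 -0.91  2.1   0.77  0.61  0.82]
tilt err deg (world rotvec to goal) [  4.76 -14.6    0.48] F in u,y,w [-2.1 -2.9 33.8]
```

View pics/w16.png

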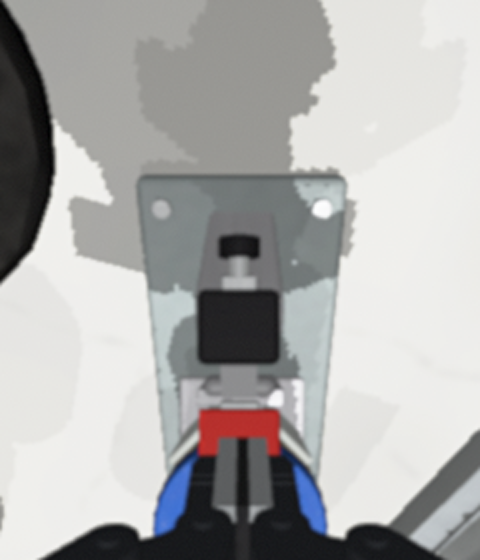

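Emit:
step_arm --pt "-0.001 -0.0003 0.002 0 0 0 1" --pt "-0.002 -0.0006 0.0035 0 0 0 1" --pt "-0.003 -0.0009 0.005 0 0 0 1" --pt "-0.004 -0.0012 0.007 0 0 0 1" --pt "-0.0065 -0.002 0.012 0 0 0 1" --pt "-0.01 -0.003 0.02 0 0 0 1" --pt "-0.01 -0.003 0.02 0 0 0 1"

```text
t: 18.62
eef_pos: [0.5306, 0.1282, 0.1352]
tool_rot: [0.128, -0.14, 0.982, 0.016]
contact_force: [0.9, 0.2, 0.3]
gripper_width: 0.002
```

```bash
python3 st.py;python3 - <<'E'
from h import *
W=cam('wrist');S=cam('side')
crop(S,270,140,370,250,5,'s17.png')
crop(W,200,20,440,300,2,'w17.png')
E
```

```text
t 18.62 eef [0.5306 0.1282 0.1352] TCP u,y,w mm [-21.8  -0.3 108.7] F [0.9 0.2 0.3] g 0.002 q [ 0.43  0.44 -0.95  2.1   0.71  0.63  0.87]
tilt err deg (world rotvec to goal) [  4.54 -14.49   0.42] F in u,y,w [ 1.  -0.1 -0.2]
```

View pics/w17.png

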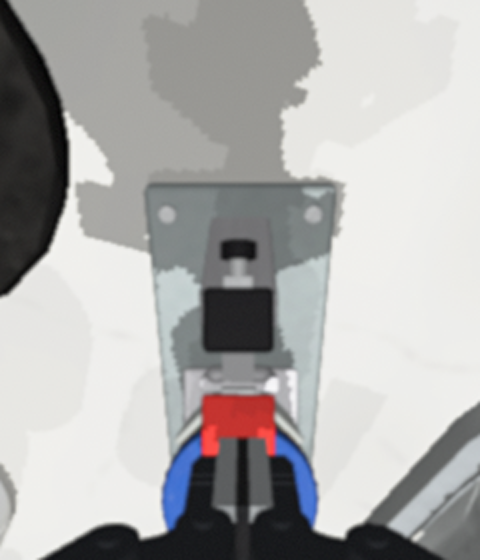

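View pics/s17.png

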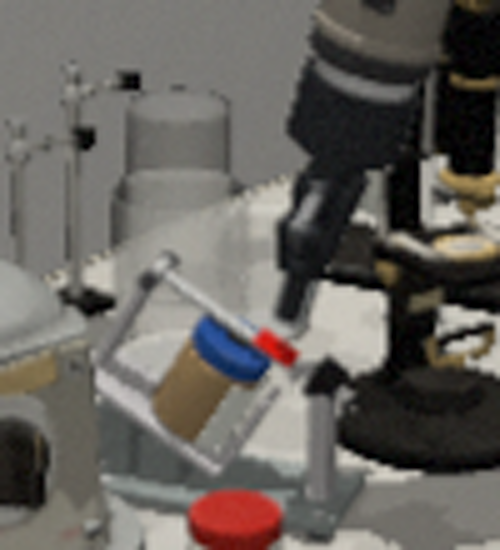

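Emit:
step_arm --pt "-0.01 -0.003 0.03 0 0 0 1" --pt "-0.02 -0.006 0.06 0 0 0 1" --pt "-0.025 -0.007 0.09 0 0 0 1" --pt "-0.025 -0.007 0.12 0 0 0 1" --pt "-0.025 -0.007 0.15 0 0 0 1" --pt "-0.025 -0.007 0.18 0 0 0 1" --pt "-0.025 -0.007 0.18 0 0 0 1" --pt "-0.025 -0.007 0.18 0 0 0 1"

```text
t: 19.38
eef_pos: [0.5063, 0.1207, 0.3152]
tool_rot: [0.129, -0.14, 0.982, 0.015]
contact_force: [0.2, -0.4, 0.1]
gripper_width: -0.003
```

```bash
python3 st.py;python3 - <<'E'
from h import *
W=cam('wrist');S=cam('side')
n=8
L=np.array([pad(1.74),pad(1.65),pad(1.5)])
print('pad pred side th 1.74,1.65,1.5',proj(S,toW([.5752,.1408,.29],L)).round(1).tolist(),'wrist',proj(W,toW([.5752,.1408,.29],L)).round(1).tolist())
for c in('side','wrist'): print([(round(d['conf'],2),round(d['location'][0]*640,1),round(d['location'][1]*400,1)) for d in bot.place_of('keeper_pad',c)])
crop(S,270,140,370,250,5,'s18.png')
crop(W,220,20,420,220,3,'w18.png')
E
```

```text
t 19.38 eef [0.5063 0.1207 0.3152] TCP u,y,w mm [ 46.1  -0.6 277.3] F [ 0.2 -0.4  0.1] g -0.003 q [ 0.84  0.15 -1.28  1.94  0.23  0.91  1.31]
tilt err deg (world rotvec to goal) [  4.6  -14.41   0.53] F in u,y,w [ 0.1 -0.4  0. ]
pad pred side th 1.74,1.65,1.5 [[325.0, 209.4], [326.0, 207.4], [327.2, 203.8]] wrist [[321.2, 157.3], [321.1, 157.5], [321.1, 159.2]]
[(0.69, 324.8, 208.2)]
[(0.57, 322.4, 162.5)]
```

View pics/w18.png

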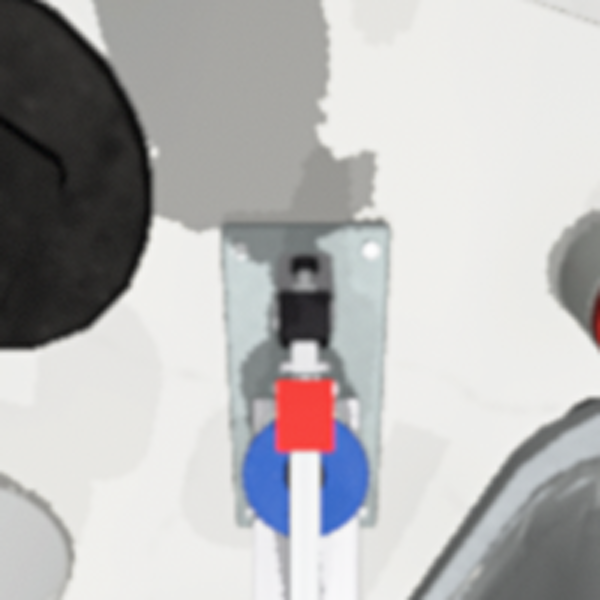

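View pics/s18.png

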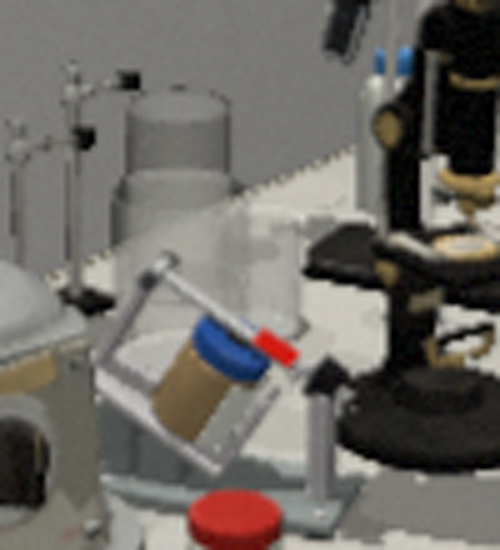

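The bar stays down with the arm well away from it, and its end is under the catch. The pad shows at side (324.8, 208.2) against a predicted (325.0, 209.4) for latched. The spring is lifting against it, so only the catch can be holding it. Handing in.

```bash
python3 -c "
from station import bot
print(bot.hand_in())"
```

```text
the job is handed in; nothing more can be done
None
```

I put the largest blue-lidded jar into the cradle, lid outward, standing on the pin, and let go of it. I then swung the keeper bar over the lid with the shut fingertips and pressed it home. The job is handed in at about 19.5 s of the 59 s; hand-in gave no verdict.

**Last checks:**
- **Press:** the push rose to about 34 N against the keeper's stop, which is more than the 4 to 12 N expected. It stayed below the 40 N limit.
- **Latch:** after I backed the arm off, the bar stayed down by itself. The side camera put the red pad within about 1 px of its predicted latched position. The wrist detection was about 5 px off along the bar. That view hardly changes with bar angle, so I went by the side picture.
- **Jar:** it sits centred in the vee under the bar.
- **Robot:** the tool was clear of everything, with contact force near 0 N.
- **Bystanders:** the arm never went near the white jar or the tin. The red jar still stood upright, with no visible shift in the last pictures.

I could not read the keeper, bolt or pin values directly. That the pin is pressed in over 4 mm follows from the latched bar position rather than from a measurement.

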